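Check two one-handed clamps on a glue-up by pressing their triggers

ROBOT

A 6-joint arm with a two-finger parallel gripper is mounted at the origin on the work surface. World frame = base frame: x ahead of the robot, y to its left, z up, the work surface at z = 0. Lengths are in m, angles in rad, forces in N, time in s.
With the tool pointing down it reaches from about 0.35 to 0.875 m from the base axis. Payload 15.5 kg.
Tool frame: the origin (TCP) lies midway between the tips of the shut fingers; the grasp point (between the pads) lies 19 mm behind it; z points along the fingers, y is the line along which they close (so a half turn about z gives the same grasp; the last joint's range is limited). The gripper opens to 85 mm and grips with 20 to 120 N. Pads are 22 mm wide; open, the fingers measure 114 mm over their backs; the gripper's body (76 mm by 85 mm) begins 54 mm behind the grasp point. The pads swing forward as they close: fully open they stand 13 mm farther back than shut.
Start: joints at [1.133, 0.494, 1.345, -0, 1.302, -0.096], TCP at [0.209, 0.589, 0.231] pointing down, gripper open.
Joint ranges: [-2.91, 2.91], [-0.82, 2.16], [0.22, 2.67], [-1.22, 4.37], [0.12, 2.79], [-3.08, 3.08]. Speed limits (rad/s): [1.89, 1.89, 2.57, 3.01, 3.01, 3.01].

INTERFACE

Orientations are given as a 3x3 rotation matrix whose columns are the frame's x, y, z axes.
In Python, from bench import get_obs, cams, bot gives the robot as it stands.
- The arm moves only by the shell command python3 -m handwheel 'ROWS'. ROWS is JSON, one flat list of numbers, 7 for each row, row after row: the shift along the tool's x, y, z in units of 40 mm (1.0 is 40 mm), then the turn, a rotation vector about the tool's x, y, z in degrees, then the closure, from 0 (fully open) to 1 (shut). In form: [tx, ty, tz, rx, ry, rz, gripper, tx, ty, tz, rx, ry, rz, gripper, ...]. A call has 1 to 20 rows; each row is the pose to reach, as a shift and turn from the pose commanded when the call began, along the tool's axes at that moment; what a row does not reach only later rows make up. A row lasts 1/8 s, in which the tool goes at most 62.5 mm and 10.7 degrees, less where a joint would pass 70% of its speed; a pose out of reach is approached as far as the arm can. A call with a gripper value outside its range is refused whole. The fingers move at their own pace and stop on an object; the grip force is fixed at half the most. Time passes only in rows, so rows that repeat a pose let the fingers close. It gives the time, the measured TCP pose, the force, the opening and the grip force at its end, in the units of the state.
- get_obs(): the state, without advancing time (a new reading comes with each control period).
- cams.snapshot(name): name is "side" or "top" or "wrist"; returns a dict with "pixels" (480x640x3 uint8, red, green, blue), "range_z" (480x640 float32, m along the optical axis (not along the pixel's ray), 0 where there is no reading), "vertical_fov" (degrees; the focal length in pixels is half the picture's height over the tangent of half this angle, whatever the lens; pixels are square), "cx", "cy" (the principal point, pixels), "pose" (4x4, takes a point from camera to world coordinates); the wrist camera has in their place "T_tool_cam" (4x4, takes a point from camera to tool coordinates, whose origin is the TCP and whose axes are the flange's). Camera axes: x right, y down, z forward; pixel columns grow to the right and rows downward; lengths in m; the calibration is good to about 2 mm. A picture is of the moment at which its call begins: read the wrist's pose just before it.
- bot.close_job(): hands the job in; it is judged then, once.
The state is a dict: "t": time; "joints": joint angles; "qd": joint speeds; "effort": joint torques, N m; "ee_pos": TCP position; "ee_rot": TCP orientation; "force": force on the tool from outside, world axes, zero at the start; "ft_torque": the same for the moment, N m; "width": finger opening in m; "finger_force": force on a finger pad.
Only numpy, scipy, OpenCV 4.12 (cv2) and the standard library are available. Lean on these libraries where they do the work, as an engineer would, in place of code of your own. Each camera call takes 0.05 s, during which the arm holds its last target. There are 200 camera calls.

TASK

A glued-up panel lies on the bench in two one-handed bar clamps; check that both are still tight, first the clamp on the robot's left, then the one on its right. For each, press the trigger towards its fixed grip with the backs of your fingers until it comes to its stop short of the grip, keep up a firm, steady pressure for about two seconds without forcing it, and let it spring fully out again before going on. Do not pinch the trigger or touch the grips, leave every other thing on the bench where it is, and finish clear of everything.

Things in the scene. Friction and masses are not known exactly. Their poses are not given: they have to be found in the camera images.
- panel: the glue-up: oak, beech and walnut strips, 200 mm (x) by 360 mm (y) by 32 mm, top face 73 mm above the bench, on battens and a black non-slip mat (300 x 420 mm); immovable. Origin on the bench surface under its centre; x away from the robot, y along the strips to the robot's left, z up. One clamp sits 75-105 mm left (+y) of its middle, one as far right; which colour is left varies.
- orange_clamp: one-handed bar clamp, black with orange parts, immovable. Origin on the bench surface under the panel's mid-width. x along its bar, which lies over the panel (6 mm wide, z 82-102 mm, x -240 to +145 mm), from moving jaw (x = -100 mm, robot's side) to fixed jaw (+100 mm); y as the panel's; z up. Moving jaw's housing: x -176 to -101 mm, 34 mm wide, top at z = 115 mm (131 mm at the trigger's pin).
- blue_clamp: one-handed bar clamp, black with blue parts, immovable. Origin on the bench surface under the panel's mid-width. x along its bar, which lies over the panel (6 mm wide, z 82-102 mm, x -240 to +145 mm), from moving jaw (x = -100 mm, robot's side) to fixed jaw (+100 mm); y as the panel's; z up. Moving jaw's housing: x -176 to -101 mm, 34 mm wide, top at z = 115 mm (131 mm at the trigger's pin).
- orange_grip: fixed upright pistol grip of the orange clamp, black, 28 mm thick (along x), 30 mm wide, on the -x side of the trigger. Origin at its foot (x = -158, z = 110 mm in the clamp's frame); it leans back 0.20 rad to its top at x = -177, z = 205 mm. Not to be touched.
- blue_grip: fixed upright pistol grip of the blue clamp, black, 28 mm thick (along x), 30 mm wide, on the -x side of the trigger. Origin at its foot (x = -158, z = 110 mm in the clamp's frame); it leans back 0.20 rad to its top at x = -177, z = 205 mm. Not to be touched.
- orange_face (a point): middle of the face to press, on the orange trigger: a smooth bar 12 mm thick, 22 mm wide, on a pin along y at x = -112, z = 118 mm of the clamp's frame. Point 70 mm from the pin, 14 mm short of the free top end. At rest it leans 0.22 rad to +x: point at x = -91, z = 185, top at z = 201 mm. Site x: out of the face, away from the grip; z: to the free end; turns with the trigger. Press towards the clamp's -x.
- blue_face (a point): middle of the face to press, on the blue trigger: a smooth bar 12 mm thick, 22 mm wide, on a pin along y at x = -112, z = 118 mm of the clamp's frame. Point 70 mm from the pin, 14 mm short of the free top end. At rest it leans 0.22 rad to +x: point at x = -91, z = 185, top at z = 201 mm. Site x: out of the face, away from the grip; z: to the free end; turns with the trigger. Press towards the clamp's -x.
- orange_trigger (a joint): orange trigger's angle, rad: 0 = fully out (start), grows as it is pressed towards the grip. A light spring returns it (1 to 3 N at the face point). At 0.28 it meets a firm stop, the clamp being tight, 36 mm short of the grip at the tip; beyond, it hardly yields (about 0.003 rad per 10 N). A steady 6 to 15 N at the face is a proper firm check; under 4 N is too slack, over 40 N forces it.
- blue_trigger (a joint): blue trigger's angle, rad: 0 = fully out (start), grows as it is pressed towards the grip. A light spring returns it (1 to 3 N at the face point). At 0.38 it meets a firm stop, the clamp being tight, 23 mm short of the grip at the tip; beyond, it hardly yields (about 0.003 rad per 10 N). A steady 6 to 15 N at the face is a proper firm check; under 4 N is too slack, over 40 N forces it.
- square: bystander: small try square, walnut stock (80 by 15 by 15 mm) and steel blade (100 by 22 mm), lying flat on the panel between the clamps. Origin at the underside of its middle.
- glue_bottle: bystander: yellow glue bottle with a blue band and orange cap, 56 mm across, 165 mm tall, standing on the bench off the panel's left end. Origin at the centre of its foot.
- jar: bystander: amber glass jar with a steel lid, 62 mm across, 85 mm tall, standing on the bench off the panel's right end. Origin at the centre of its foot.
- chisel: bystander: bevel-edge chisel, beech handle, 240 mm long, 25 mm thick, lying on the bench on the robot's side of the panel, under the rear ends of the bars. Origin at the bench surface under its ferrule.
- mallet: bystander: beech joiner's mallet lying on its side, head 62 by 125 by 72 mm, about 280 mm long, on the bench to the left. Origin at the bench surface under its middle.
- tray: bystander: finished oak and walnut pen tray, 330 by 115 by 32 mm, on the bench to the right. Origin at the centre of its underside.
- plane: bystander: steel block plane, 160 by 46 by 55 mm, on the bench to the right, near the robot. Origin at the centre of its sole.
- star_knob: bystander: white plastic star knob, 43 mm across, 18 mm high, on the bench to the left, near the robot. Origin at the centre of its underside.

How it is judged:
By the outcome, as a careful person would: the job done as asked, in the order asked, and still so for the second after the job is handed in, with the robot touching nothing.
It also fails if it takes over 54 s, if anything falls off the work surface, if the arm or the gripper's body presses on something with over 40 N, if the wrist force passes 120 N, or if a joint passes its speed limit or range.

## Working session

There is one attempt and no reset: what is moved stays moved. The work goes in short steps, Python scripts to look and compute and a shell command to move; the robot and the scene stay as the last step left them, time stands still between calls to the robot, and variables do not carry over. Pictures are saved under pics/ and viewed, at most 10 in all, crops included, and the job is handed in when it is done.

```bash
mkdir -p pics; ls
cat > h.py <<'E'
import numpy as np, cv2
from bench import get_obs, cams, bot
def snap(name, fn):
    o=get_obs(); s=cams.snapshot(name)
    cv2.imwrite(f'pics/{fn}.png', s['pixels'][:,:,::-1])
    if 'pose' in s: T=s['pose']
    else:
        W=np.eye(4); W[:3,:3]=o['ee_rot']; W[:3,3]=o['ee_pos']; T=W@s['T_tool_cam']
    np.savez(f'pics/{fn}.npz', T=T, z=s['range_z'], f=240/np.tan(np.radians(s['vertical_fov'])/2), c=[s['cx'],s['cy']])
def pt(fn,u,v,r=1):
    d=np.load(f'pics/{fn}.npz'); w=d['z'][v-r:v+r+1,u-r:u+r+1]; z=np.median(w[w>0])
    p=np.array([(u-d['c'][0])*z/d['f'],(v-d['c'][1])*z/d['f'],z,1]); return (d['T']@p)[:3]
def cloud(fn):
    d=np.load(f'pics/{fn}.npz'); v,u=np.mgrid[:480,:640]; z=d['z']
    P=np.stack([(u-d['c'][0])*z/d['f'],(v-d['c'][1])*z/d['f'],z,np.ones_like(z)],-1)@d['T'].T
    P=P[...,:3]; P[z<=0]=np.nan; return P
E
python3 - <<'E'
from h import *
snap('top','t1'); snap('side','s1')
o=get_obs(); print(o['ee_pos'],np.round(o['ee_rot'],3),o['force'],o['t'])
E
```

```text
pics
[0.2093714  0.58854584 0.23076751] [[-0.942  0.335 -0.   ]
 [ 0.335  0.942 -0.001]
 [ 0.    -0.001 -1.   ]] [-0.70990721  0.29370057 -0.13000617] 0.1
```

View pics/t1.png

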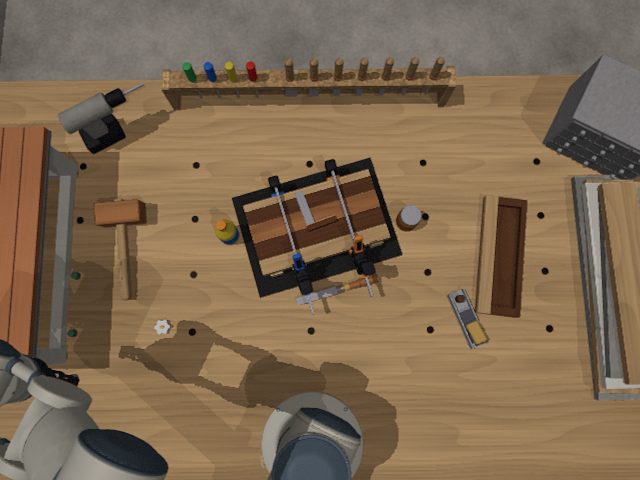

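View pics/s1.png

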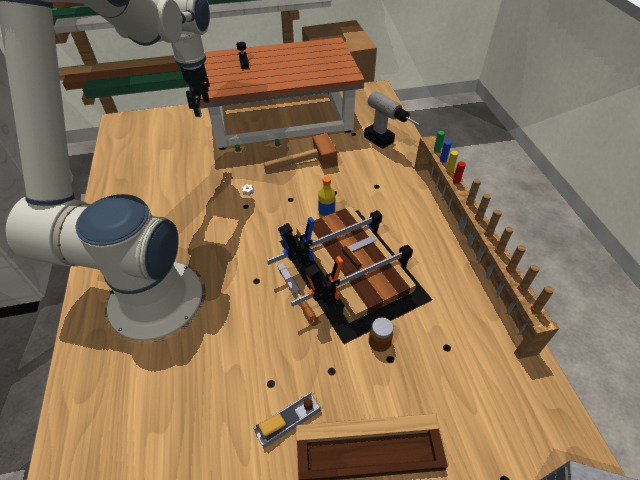

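The top view shows the blue clamp on the robot's left (trigger about 297,258) and the orange one on its right (358,241). The panel is yawed slightly. The square lies between the clamps, with the glue bottle at (226,232) and the jar at (409,217).

Run:
```python
from h import *
P=cloud('t1'); Z=P[...,2]
m=(abs(Z-.073)<.006)&(np.hypot(P[...,0]-.6,P[...,1])<.35)
m=cv2.morphologyEx(m.astype(np.uint8),cv2.MORPH_OPEN,np.ones((3,3)))
n,l,st,_=cv2.connectedComponentsWithStats(m); print(st[1:][st[1:,4]>50])
q=P[(m>0)][:,:2].astype(np.float32)
# keep near panel pixels
v,u=np.where(m>0); k=(u>235)&(u<400)&(v>160)&(v<290)
r=cv2.minAreaRect(q[k]); print('panel',r)
for fn in('t1','s1'):
    P=cloud(fn);Z=P[...,2]
    im=cv2.imread(f'pics/{fn}.png'); H=cv2.cvtColor(im,cv2.COLOR_BGR2HSV)
    for nme,lo,hi in(('blue',100,125),('orange',5,18)):
        k=(H[...,0]>=lo)&(H[...,0]<=hi)&(H[...,1]>170)&(Z>.125)&(Z<.22)&(np.hypot(P[...,0]-.55,P[...,1])<.2)
        a=P[k]; print(fn,nme,len(a)); 
        if len(a): 
            print(a.min(0),a.max(0),a.mean(0)); b=a[a[:,2]>.185]; print(' top',len(b),b.mean(0) if len(b) else '')
print(pt('t1',273,180),pt('t1',331,165),pt('t1',312,306,0),pt('t1',371,288,0))
```

```text
[[ 337  171   53   73 1864]
 [ 281  180   71   82 3040]
 [ 245  194   49   81 2184]]
panel ((0.5993351936340332, -0.01957668364048004), (0.2084190994501114, 0.36054790019989014), 16.118616104125977)
t1 blue 92
[ 0.38843142 -0.12857382  0.12548957] [0.51428632 0.03940036 0.20608319] [0.47026092 0.02247261 0.17387858]
 top 48 [0.47259306 0.02853399 0.19784354]
t1 orange 107
[ 0.43108248 -0.14537728  0.12597555] [0.53431711 0.02850835 0.20521174] [ 0.51114632 -0.12245654  0.17184335]
 top 50 [ 0.51437147 -0.12549452  0.19846229]
s1 blue 129
[ 0.39398357 -0.00490314  0.12563577] [0.48739018 0.03851217 0.20079097] [0.45635555 0.01671586 0.16571275]
 top 35 [0.47801914 0.02581117 0.19409409]
s1 orange 174
[ 0.43484477 -0.15933441  0.12501881] [ 0.53299667 -0.11300181  0.20149196] [ 0.50112516 -0.13604245  0.16735926]
 top 55 [ 0.517127   -0.12800069  0.19395562]
[0.70218158 0.09537213 0.11184523] [ 0.74257786 -0.06150891  0.11080091] [ 0.36379986 -0.00619959  0.1043165 ] [ 4.17551252e-01 -1.71972951e-01  3.79422302e-04]
```

```bash
python3 -m handwheel '[0,0,-3.5,0,0,0,1, 0,0,-3.5,0,0,0,1, -12.75,-11.9,-3.5,0,0,54.3,1, -12.75,-11.9,-3.5,0,0,54.3,1, -12.75,-11.9,-3.5,0,0,54.3,1, -12.75,-11.9,-3.5,0,0,54.3,1, -12.75,-11.9,-3.5,0,0,54.3,1, -12.75,-11.9,-3.5,0,0,54.3,1, -12.75,-11.9,-3.5,0,0,54.3,1, -12.75,-11.9,-3.5,0,0,54.3,1, -12.75,-11.9,-3.5,0,0,54.3,1, -12.75,-11.9,-3.5,0,0,54.3,1, -12.75,-11.9,-3.5,0,0,54.3,1, -12.75,-11.9,-3.5,0,0,54.3,1, -12.75,-11.9,-3.5,0,0,54.3,1, -12.75,-11.9,-3.5,0,0,54.3,1, -12.75,-11.9,-3.5,0,0,54.3,1, -12.75,-11.9,-3.5,0,0,54.3,1]'
python3 - <<'E'
from h import *
snap('wrist','w1'); o=get_obs(); print(o['ee_pos'],np.round(o['ee_rot'],3),o['joints'],o['width']); print(np.load('pics/w1.npz')['T'])
E
```

```text
t: 2.35
ee_pos: [0.5302, -0.0298, 0.3715]
ee_rot: [[-0.279, 0.96, 0.0], [0.96, 0.279, 0.0], [-0.0, 0.0, -1.0]]
force: [-0.8, 0.1, 0.8]
width: -0.0
finger_force: 0.0
[ 0.53025487 -0.02995482  0.37144074] [[-0.278  0.96   0.   ]
 [ 0.96   0.278  0.   ]
 [-0.     0.    -1.   ]] [-1.68917479e-01  2.48257643e-01  1.34987465e+00  4.62163738e-05
  1.54326063e+00 -4.51084060e-01] 0.0002761344867677848
[[ 0.9604068   0.26471283  0.08686708  0.50763474]
 [ 0.27859902 -0.91382399 -0.29547979  0.04649628]
 [ 0.00116393  0.30798188 -0.95139151  0.51349922]
 [ 0.          0.          0.          1.        ]]
```

View pics/w1.png

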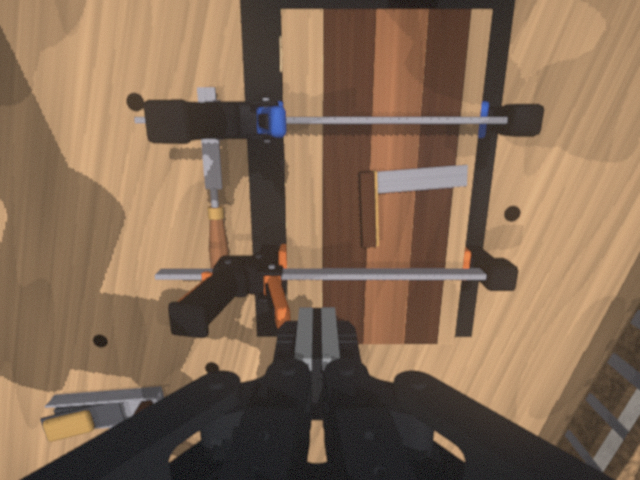

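The wrist view shows the blue trigger at about (272,121), the orange trigger from (276,275) to (280,315), and the bars as lines at v≈120 and v≈273. The shut fingers are at (317,310). Next I'll measure the triggers and the outline of the shut fingers.

Run:
```python
from h import *
P=cloud('w1'); Z=P[...,2]
im=cv2.imread('pics/w1.png'); H=cv2.cvtColor(im,cv2.COLOR_BGR2HSV)
v,u=np.mgrid[:480,:640]
# bars
dirs=[]
for nm,v0 in(('B',120),('O',273)):
    k=(abs(v-v0)<12)&(u>300)&(u<465)&(Z>.095)&(Z<.108); a=P[k]; c=a.mean(0); l=cv2.fitLine(a[:,:2].astype(np.float32),cv2.DIST_L2,0,.01,.01).ravel(); print(nm,len(a),c,np.degrees(np.arctan2(l[1],l[0])))
    dirs.append(c)
yaw=np.radians(16.1); R=np.array([[np.cos(yaw),np.sin(yaw)],[-np.sin(yaw),np.cos(yaw)]]); C=np.array([.5993,-.0196])
for nm,lo,hi,b in(('B',100,125,(u<290)&(u>250)&(v<150)&(v>90)),('O',5,18,(u>255)&(u<295)&(v>240)&(v<330))):
    k=b&(H[...,0]>=lo)&(H[...,0]<=hi)&(H[...,1]>150)&(Z>.12); a=P[k]; q=(a[:,:2]-C)@R.T
    for z0 in np.arange(.125,.21,.01):
        s=abs(a[:,2]-z0)<.005
        if s.sum()>3: print(nm,round(z0,3),s.sum(),np.round(np.percentile(q[s],[3,50,97],axis=0).ravel()*1000,1))
k=(Z<.078)&(Z>.068)&(v>10)&(v<340)&(u>240)&(u<500); q=(P[k][:,:2]-C)@R.T; print('panel',np.percentile(q,[1,99],axis=0)*1000)
o=get_obs(); T=(P-o['ee_pos'])@np.array(o['ee_rot'])*1000
for z0 in range(-95,10,8):
    s=(abs(T[...,2]-z0)<4)&(v>300)&(abs(T[...,1])<90)&(abs(T[...,0])<60)
    if s.sum(): print('fing',z0,s.sum(),np.round([T[...,1][s].min(),T[...,1][s].max(),T[...,0][s].min(),T[...,0][s].max()],1))
```

```text
B 983 [0.56968433 0.05928136 0.10132081] 16.17314
O 1123 [ 0.62173951 -0.0915194   0.10042104] 16.184351
B 0.125 9 [-122.2   75.2 -120.6   92.2 -119.6   93.7]
B 0.195 260 [-102.4   75.6  -97.8   84.7  -93.9   93. ]
B 0.205 44 [-101.8   75.9  -98.8   82.7  -95.2   91.6]
O 0.125 62 [-123.2  -84.8 -119.1  -68.9 -107.2  -65.6]
O 0.135 52 [-120.1  -72.5 -113.7  -66.3 -107.   -65.3]
O 0.145 54 [-115.4  -70.1 -110.9  -66.3 -104.6  -65.3]
O 0.155 59 [-113.2  -69.8 -108.1  -66.1 -101.5  -65.3]
O 0.165 57 [-111.3  -69.5 -106.   -66.1  -99.9  -65.3]
O 0.175 60 [-109.4  -70.  -104.4  -66.1  -99.   -65.4]
O 0.185 67 [-106.8  -76.1 -102.2  -66.2  -96.4  -65.3]
O 0.195 234 [-104.8  -81.6  -99.2  -71.   -93.3  -65.5]
O 0.205 21 [-101.5  -79.6  -99.1  -72.6  -96.2  -68. ]
panel [[-101.32097307 -162.25029863]
 [  96.02072176  179.93229956]]
fing -87 1064 [-18.   17.4  16.5  19.5]
fing -79 9327 [-58.1  57.5   7.7  19.6]
fing -71 10741 [-54.5  52.9   0.8  19.6]
fing -63 6530 [-47.3  47.   -8.7  18.8]
fing -55 10281 [-40.8  40.6 -11.1  15.5]
fing -47 4350 [-35.3  34.1 -11.5  15.6]
fing -39 1636 [-21.8  21.  -10.1  15. ]
fing -31 907 [-13.9  13.3   7.2  12.9]
fing -23 1023 [-14.   13.3   7.   13. ]
fing -15 873 [-14.   13.3   7.   12.8]
fing -7 574 [-13.6  13.    7.2  13.1]
fing 1 5 [-5.3  3.2 11.5 11.7]
```

```bash
python3 -m handwheel '[1.87,0.35,1,-9,0,0,1, 1.87,0.35,1,-9,0,0,1, 1.87,0.35,2.5,-9,0,0,1, 1.87,0.35,3.5,-9,0,0,1, 1.87,0.35,4.84,-9,0,0,1, 1.87,0.35,4.84,-9,0,0,1, 1.87,0.35,4.84,-9,0,0,1, 1.87,0.35,4.84,-9,0,0,1]'
python3 - <<'E'
from h import *
snap('wrist','w2'); snap('side','s2'); o=get_obs(); yaw=np.radians(16.1); d=np.array(o['ee_pos'][:2])-[.5993,-.0196]; print(d@[np.cos(yaw),np.sin(yaw)],d@[-np.sin(yaw),np.cos(yaw)],o['ee_pos'],o['force'])
a=cv2.imread('pics/w2.png'); b=cv2.resize(cv2.imread('pics/s2.png')[190:340,240:440],(640,480)); cv2.imwrite('pics/c2.png',cv2.resize(np.vstack([a,b]),None,fx=.62,fy=.62))
E
```

```text
t: 3.4
ee_pos: [0.5244, 0.0451, 0.1798]
ee_rot: [[-0.278, 0.948, 0.154], [0.961, 0.274, 0.043], [-0.001, 0.16, -0.987]]
force: [-0.7, 1.0, -0.4]
width: -0.0001
finger_force: 0.0
-0.054407326201663636 0.08311161849434762 [0.52397851 0.04516396 0.1792867 ] [ 0.21267739  0.22488352 -0.50850667]
```

View pics/c2.png

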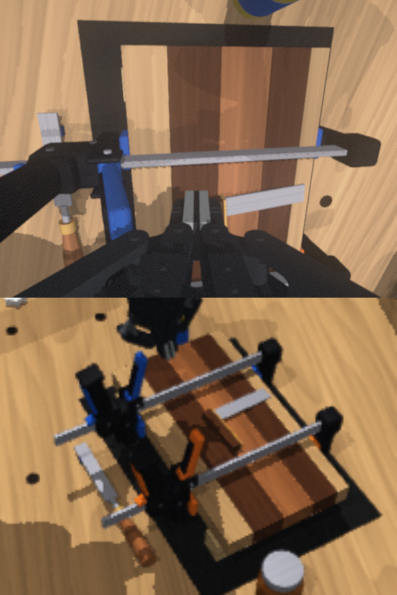

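The combined view shows the shut fingers beside the blue trigger on its panel side, clear of the bar and the grip. Moving in.

```bash
python3 -m handwheel '[0,-0.3,-0.047,0,0,0,1, 0,-0.5,-0.079,0,0,0,1, 0,-0.65,-0.103,0,0,0,1, 0,-0.8,-0.126,0,0,0,1, 0,-0.9,-0.142,0,0,0,1, 0,-0.98,-0.155,0,0,0,1, 0,-1.03,-0.163,0,0,0,1, 0,-1.03,-0.163,0,0,0,1]'
```

```text
t: 4.5
ee_pos: [0.4831, 0.0336, 0.1777]
ee_rot: [[-0.278, 0.949, 0.15], [0.961, 0.274, 0.043], [-0.0, 0.156, -0.988]]
force: [2.3, 0.5, 0.9]
width: 0.0
finger_force: 1.0
```

```bash
python3 -m handwheel '[0,-0.025,-0.004,0,0,0,1, 0,-0.05,-0.008,0,0,0,1, 0,-0.05,-0.008,0,0,0,1]'; python3 -m handwheel '[0,-0.025,-0.004,0,0,0,1, 0,-0.025,-0.004,0,0,0,1]';  python3 -m handwheel '[0,-0.025,-0.004,0,0,0,1, 0,-0.025,-0.004,0,0,0,1]'
```

```text
t: 4.88
ee_pos: [0.4811, 0.033, 0.1777]
ee_rot: [[-0.278, 0.949, 0.15], [0.961, 0.274, 0.043], [0.0, 0.156, -0.988]]
force: [2.2, 0.0, 1.5]
width: -0.0001
finger_force: 1.1
t: 5.12
ee_pos: [0.4801, 0.0327, 0.1777]
ee_rot: [[-0.278, 0.949, 0.15], [0.961, 0.274, 0.043], [-0.0, 0.156, -0.988]]
force: [1.9, 0.1, 0.3]
width: 0.0
finger_force: 1.0
t: 5.38
ee_pos: [0.4791, 0.0324, 0.1776]
ee_rot: [[-0.278, 0.949, 0.15], [0.961, 0.274, 0.043], [0.0, 0.156, -0.988]]
force: [2.2, 0.4, 0.7]
width: 0.0001
finger_force: 1.0
```

```bash
for i in 1; do python3 -m handwheel '[0,-0.025,-0.004,0,0,0,1, 0,-0.025,-0.004,0,0,0,1]' | grep -A1 -E 'force|ee_pos' ; done; python3 -m handwheel '[0,-0.02,-0.003,0,0,0,1, 0,-0.02,-0.003,0,0,0,1]' | grep -E 'force|ee_pos'; python3 -m handwheel '[0,-0.02,-0.003,0,0,0,1, 0,-0.02,-0.003,0,0,0,1]' | grep -E 'force|ee_pos'
```

```text
ee_pos: [0.4781, 0.0322, 0.1776]
ee_rot: [[-0.278, 0.949, 0.15], [0.961, 0.274, 0.043], [0.0, 0.156, -0.988]]
force: [2.7, 0.1, -0.6]
width: 0.0002
finger_force: 1.0
ee_pos: [0.4773, 0.032, 0.1777]
force: [1.5, 0.4, 0.3]
finger_force: 1.0
ee_pos: [0.4766, 0.0317, 0.1777]
force: [2.6, 0.4, -1.0]
finger_force: 1.0
```

```bash
python3 -m handwheel '[0,-0.015,-0.002,0,0,0,1, 0,-0.015,-0.002,0,0,0,1]' | grep -E 'force|ee_pos'; python3 -m handwheel '[0,-0.015,-0.002,0,0,0,1, 0,-0.015,-0.002,0,0,0,1]' | grep -E 'force|ee_pos'
```

```text
ee_pos: [0.476, 0.0316, 0.1776]
force: [1.4, 1.1, -0.8]
finger_force: 1.1
ee_pos: [0.4754, 0.0314, 0.1776]
force: [2.6, 0.7, 0.2]
finger_force: 1.1
```

```bash
python3 -m handwheel '[0,-0.015,-0.002,0,0,0,1, 0,-0.015,-0.002,0,0,0,1]' | grep -E 'force|ee_pos'
```

```text
ee_pos: [0.4753, 0.0313, 0.1778]
force: [4.8, 1.8, -0.9]
finger_force: 2.3
```

```bash
python3 -m handwheel '[0,-0.015,-0.002,0,0,0,1, 0,-0.015,-0.002,0,0,0,1]' | grep -E 'force|ee_pos'
```

```text
ee_pos: [0.4751, 0.0312, 0.1779]
force: [6.5, 3.1, -2.8]
finger_force: 3.7
```

```bash
python3 -m handwheel '[0,-0.015,-0.002,0,0,0,1, 0,-0.025,-0.004,0,0,0,1]' | grep -E 't:|force|ee_pos'
```

```text
t: 7.38
ee_pos: [0.475, 0.0309, 0.1782]
ee_rot: [[-0.277, 0.948, 0.154], [0.961, 0.274, 0.044], [-0.001, 0.16, -0.987]]
force: [11.7, 4.5, -4.1]
finger_force: 6.2
```

```bash
python3 -m handwheel '[0,0,0,0,0,0,1,0,0,0,0,0,0,1,0,0,0,0,0,0,1,0,0,0,0,0,0,1]' | grep -E 't:|force|ee_pos'
```

```text
t: 7.88
ee_pos: [0.475, 0.0309, 0.1782]
ee_rot: [[-0.277, 0.948, 0.153], [0.961, 0.274, 0.044], [-0.001, 0.16, -0.987]]
force: [11.0, 5.2, -2.4]
finger_force: 5.7
```

```bash
python3 -m handwheel '[0,0,0,0,0,0,1,0,0,0,0,0,0,1,0,0,0,0,0,0,1,0,0,0,0,0,0,1,0,0,0,0,0,0,1,0,0,0,0,0,0,1,0,0,0,0,0,0,1,0,0,0,0,0,0,1,0,0,0,0,0,0,1,0,0,0,0,0,0,1,0,0,0,0,0,0,1,0,0,0,0,0,0,1,0,0,0,0,0,0,1,0,0,0,0,0,0,1]' | grep -E 't:|force|ee_pos'; python3 -m handwheel '[0,0.2,0.031,0,0,0,1, 0,0.4,0.063,0,0,0,1, 0,0.6,0.095,0,0,0,1, 0,0.9,0.142,0,0,0,1, 0,1.2,0.19,0,0,0,1, 0,1.4,0.22,0,0,0,1, 0,1.4,0.22,0,0,0,1, 0,1.4,0.22,0,0,0,1]'
python3 - <<'E'
from h import *
snap('side','s3'); o=get_obs(); yaw=np.radians(16.1); d=np.array(o['ee_pos'][:2])-[.5993,-.0196]; print(d@[np.cos(yaw),np.sin(yaw)],d@[-np.sin(yaw),np.cos(yaw)],o['ee_pos'],o['force'])
cv2.imwrite('pics/c3.png',cv2.resize(cv2.imread('pics/s3.png')[190:340,240:440],(640,480)))
E
```

```text
t: 9.62
ee_pos: [0.475, 0.0309, 0.1782]
ee_rot: [[-0.277, 0.948, 0.153], [0.961, 0.274, 0.044], [-0.001, 0.16, -0.987]]
force: [11.5, 4.9, -3.1]
finger_force: 5.7
t: 10.62
ee_pos: [0.5274, 0.0465, 0.1776]
ee_rot: [[-0.278, 0.949, 0.15], [0.961, 0.274, 0.043], [0.0, 0.156, -0.988]]
force: [-0.4, 0.8, 0.5]
width: 0.0
finger_force: 0.0
-0.050780066580922635 0.08343754733335033 [0.52737312 0.046483   0.17760456] [ 0.67964977 -0.03247617  0.43507205]
```

View pics/c3.png

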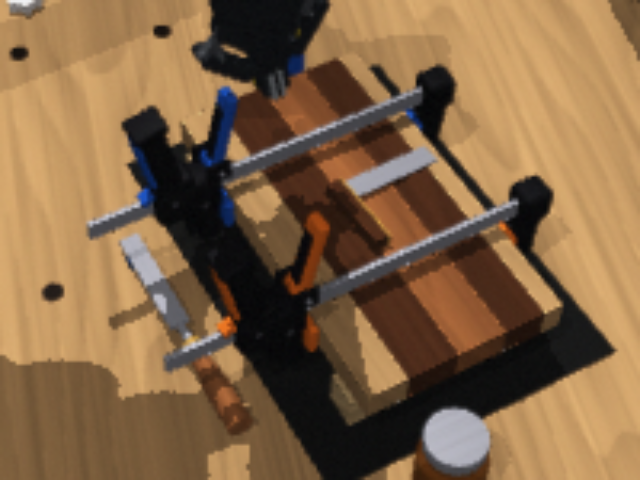

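The blue trigger is fully out again, at (225,95) in the crop. Next is the orange clamp.

```bash
python3 -m handwheel '[0,0.156,-0.988,0,0,0,1, -1.3,0.15,-0.99,3,0,0,1, -2.6,0.1,-1.0,6,0,0,1, -3.97,0.056,-1.0,6,0,0,1, -3.97,0.056,-1.0,6,0,0,1, -3.97,0,-0.5,6,0,0,1, -3.97,-0.1,-0.016,6,0,0,1, -3.97,-0.1,-0.016,6,0,0,1, -3.97,-0.1,-0.016,6,0,0,1]'
python3 - <<'E'
from h import *
snap('wrist','w4'); snap('side','s4'); o=get_obs(); yaw=np.radians(16.1); d=np.array(o['ee_pos'][:2])-[.5993,-.0196]; print(d@[np.cos(yaw),np.sin(yaw)],d@[-np.sin(yaw),np.cos(yaw)],o['ee_pos'],o['force'])
a=cv2.imread('pics/w4.png'); b=cv2.resize(cv2.imread('pics/s4.png')[190:340,240:440],(640,480)); cv2.imwrite('pics/c4.png',cv2.resize(np.vstack([a,b]),None,fx=.62,fy=.62))
E
```

```text
t: 11.8
ee_pos: [0.5681, -0.1068, 0.1784]
ee_rot: [[-0.278, 0.959, 0.051], [0.961, 0.278, 0.014], [-0.0, 0.053, -0.999]]
force: [-0.9, -0.1, 0.3]
width: 0.0001
finger_force: 0.0
-0.05397800106039955 -0.0754591527497242 [ 0.56836499 -0.10706847  0.17862789] [-0.09649695  0.8947425  -0.27070144]
```

View pics/c4.png

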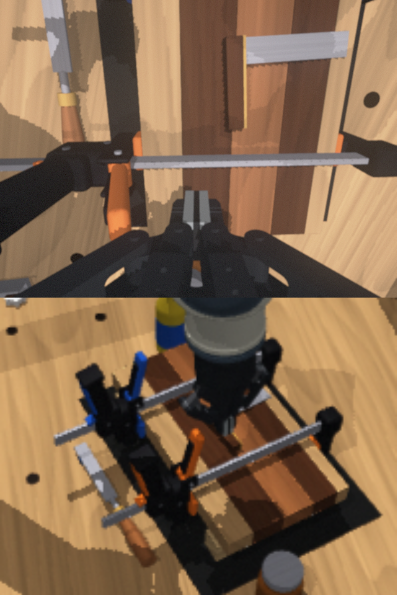

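The fingers stand beside the orange trigger, on its panel side. Same approach as before.

```bash
python3 -m handwheel '[0,-0.3,-0.016,0,0,0,1, 0,-0.5,-0.026,0,0,0,1, 0,-0.65,-0.034,0,0,0,1, 0,-0.78,-0.041,0,0,0,1, 0,-0.88,-0.046,0,0,0,1, 0,-0.95,-0.05,0,0,0,1, 0,-0.98,-0.051,0,0,0,1, 0,-0.98,-0.051,0,0,0,1]' | grep -E 't:|force|ee_pos'
```

```text
t: 12.9
ee_pos: [0.5303, -0.1181, 0.1776]
ee_rot: [[-0.278, 0.959, 0.05], [0.961, 0.277, 0.015], [-0.0, 0.052, -0.999]]
force: [1.8, -0.1, 0.1]
finger_force: 0.9
```

```bash
python3 -m handwheel '[0,-0.025,-0.001,0,0,0,1, 0,-0.05,-0.003,0,0,0,1, 0,-0.05,-0.003,0,0,0,1]' | grep -E 't:|force|ee_pos'
```

```text
t: 13.28
ee_pos: [0.5283, -0.1186, 0.1777]
ee_rot: [[-0.278, 0.959, 0.05], [0.961, 0.277, 0.015], [-0.0, 0.052, -0.999]]
force: [2.2, 0.3, 1.2]
finger_force: 0.9
```

```bash
python3 -m handwheel '[0,-0.025,-0.001,0,0,0,1, 0,-0.025,-0.001,0,0,0,1]' | grep -E 't:|force|ee_pos'
```

```text
t: 13.52
ee_pos: [0.5273, -0.1189, 0.1777]
ee_rot: [[-0.278, 0.959, 0.05], [0.961, 0.277, 0.015], [-0.0, 0.052, -0.999]]
force: [1.9, 0.6, 0.8]
finger_force: 0.9
```

```bash
python3 -m handwheel '[0,-0.025,-0.001,0,0,0,1, 0,-0.025,-0.001,0,0,0,1]' | grep -E 't:|force|ee_pos'
```

```text
t: 13.78
ee_pos: [0.5264, -0.1192, 0.1777]
ee_rot: [[-0.278, 0.959, 0.05], [0.961, 0.277, 0.015], [-0.0, 0.052, -0.999]]
force: [1.3, 0.7, 1.1]
finger_force: 1.0
```

```bash
python3 -m handwheel '[0,-0.02,-0.001,0,0,0,1, 0,-0.02,-0.001,0,0,0,1]' | grep -E 't:|force|ee_pos:'; python3 -m handwheel '[0,-0.02,-0.001,0,0,0,1, 0,-0.02,-0.001,0,0,0,1]' | grep -E 't:|force|ee_pos:'
```

```text
t: 14.02
ee_pos: [0.5256, -0.1194, 0.1777]
ee_rot: [[-0.278, 0.959, 0.05], [0.961, 0.277, 0.014], [-0.0, 0.052, -0.999]]
force: [1.0, 0.6, 0.9]
finger_force: 1.0
t: 14.28
ee_pos: [0.525, -0.1196, 0.1777]
ee_rot: [[-0.278, 0.959, 0.05], [0.961, 0.277, 0.015], [-0.0, 0.053, -0.999]]
force: [2.4, 1.9, 0.1]
finger_force: 1.5
```

```bash
python3 -m handwheel '[0,-0.015,-0.001,0,0,0,1, 0,-0.015,-0.001,0,0,0,1]' | grep -E 't:|force|ee_pos:'; python3 -m handwheel '[0,-0.015,-0.001,0,0,0,1, 0,-0.015,-0.001,0,0,0,1]' | grep -E 't:|force|ee_pos:'
```

```text
t: 14.52
ee_pos: [0.5248, -0.1197, 0.1777]
ee_rot: [[-0.278, 0.959, 0.051], [0.961, 0.277, 0.015], [-0.0, 0.053, -0.999]]
force: [7.2, 2.8, -1.2]
finger_force: 3.4
t: 14.78
ee_pos: [0.5247, -0.1198, 0.1778]
ee_rot: [[-0.277, 0.959, 0.052], [0.961, 0.277, 0.015], [-0.0, 0.054, -0.999]]
force: [10.1, 3.4, -3.0]
finger_force: 5.1
```

```bash
python3 -m handwheel '[0,0,0,0,0,0,1,0,0,0,0,0,0,1,0,0,0,0,0,0,1,0,0,0,0,0,0,1,0,0,0,0,0,0,1,0,0,0,0,0,0,1,0,0,0,0,0,0,1,0,0,0,0,0,0,1,0,0,0,0,0,0,1,0,0,0,0,0,0,1,0,0,0,0,0,0,1,0,0,0,0,0,0,1,0,0,0,0,0,0,1,0,0,0,0,0,0,1,0,0,0,0,0,0,1,0,0,0,0,0,0,1,0,0,0,0,0,0,1,0,0,0,0,0,0,1]' | grep -E 't:|force|ee_pos:'; python3 -m handwheel '[0,0.2,0.01,0,0,0,1, 0,0.4,0.021,0,0,0,1, 0,0.6,0.031,0,0,0,1, 0,0.9,0.047,0,0,0,1, 0,1.2,0.062,0,0,0,1, 0,1.35,0.07,0,0,0,1, 0,1.35,0.07,0,0,0,1, 0,1.35,-2,0,0,0,1, 0,1.35,-4,0,0,0,1, 0,1.35,-4,0,0,0,1, 0,1.35,-4,0,0,0,1, 0,1.35,-4,0,0,0,1, 0,1.35,-4,0,0,0,1]'
python3 - <<'E'
from h import *
snap('wrist','w5'); snap('side','s5')
a=cv2.imread('pics/w5.png'); b=cv2.resize(cv2.imread('pics/s5.png')[190:340,240:440],(640,480)); cv2.imwrite('pics/c5.png',cv2.resize(np.vstack([a,b]),None,fx=.62,fy=.62))
E
```

```text
t: 17.02
ee_pos: [0.5247, -0.1198, 0.1778]
ee_rot: [[-0.277, 0.959, 0.052], [0.961, 0.277, 0.015], [-0.0, 0.054, -0.999]]
force: [9.1, 4.3, -3.5]
finger_force: 5.1
t: 18.65
ee_pos: [0.5669, -0.1071, 0.3389]
ee_rot: [[-0.278, 0.96, 0.048], [0.961, 0.277, 0.015], [0.001, 0.05, -0.999]]
force: [-0.4, -0.9, 0.2]
width: 0.0
finger_force: 0.0
```

View pics/c5.png

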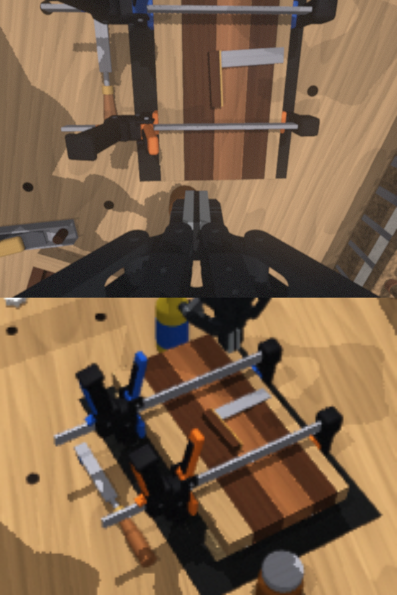

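Both triggers are back out, nothing else has moved, and the arm is clear.

```bash
python3 -c "
from bench import bot; print(bot.close_job())"
```

```text
the job is handed in; nothing more can be done
None
```

I checked the left (blue) clamp, then the right (orange) one: both triggers came to their stops, so both are tight. Each was held for just over 2 s at about 12 N (blue) and 10 N (orange) and sprang fully out again, nothing else moved, and I handed the job in with the arm clear.

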